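Fit the spring-tab dust cap to the detector port

ROBOT

A 6-joint arm with a two-finger parallel gripper is mounted at the origin on a cart in front of the work surface, level with it; the furniture and walls round the work are solid. World frame = base frame: x ahead of the robot, y to its left, z up, the work surface at z = 0. Lengths are in m, angles in rad, forces in N, time in s.
With the tool pointing down it reaches from about 0.25 to 0.775 m from the base axis. Payload 4 kg.
Tool frame: the origin (TCP) lies at the very end of the fingers, on their centre line; the grasp point (between the pads) lies 19 mm behind it; z points along the fingers, y is the direction in which the jaws open and shut (so a half turn about z gives the same grasp; the last joint's range is limited). The gripper opens to 85 mm and grips with 20 to 120 N. Pads are 22 mm wide; open, the fingers measure 114 mm over their backs; the gripper's body (76 mm by 85 mm) begins 54 mm behind the grasp point. The pads swing forward as they close: fully open they stand 13 mm farther back than shut.
Start: joints at [-1.265, 0.087, 1.371, -0, 1.684, -0.103], TCP at [0.219, -0.505, 0.231] pointing down, gripper open.
Joint ranges: [-3.1, 3.1], [-0.76, 2.03], [0.27, 2.55], [-1.08, 4.22], [0.17, 2.65], [-2.57, 2.57]. Speed limits (rad/s): [2.79, 2.79, 3.14, 3.14, 3.14, 3.14].

INTERFACE

Orientations are given as a unit quaternion [w, x, y, z].
In Python, from cell import * gives the robot as it stands. The module is installed in compiled form; this text tells all that it offers.
- The arm moves only by the shell command python3 -m pendant 'ROWS' [FORCE]. ROWS is JSON, a list of rows, each an object of numbers: "tx", "ty", "tz": the shift along the tool's x, y, z in m; "ax", "ay", "az": the turn, a rotation vector about the tool's x, y, z in rad; "claw": the closure, from 0 (fully open) to 1 (shut). In form: [{"tx": .., "ty": .., "tz": .., "ax": .., "ay": .., "az": .., "claw": ..}, ...]. A call has 1 to 20 rows; each row is the pose to reach, as a shift and turn from the pose commanded when the call began, along the tool's axes at that moment; what a row does not reach only later rows make up. A row lasts 1/8 s, in which the tool goes at most 62.5 mm and 10.7 degrees, less where a joint would pass 70% of its speed; a pose out of reach is approached as far as the arm can. A call with a gripper value outside its range is refused whole. The fingers move at their own pace and stop on an object; FORCE is the grip in N (left out, the last holds). Time passes only in rows, so rows that repeat a pose let the fingers close. It gives the time, the measured TCP pose, the force and the opening at its end, in the units of the state.
- get_obs(): the state, without advancing time (a new reading comes with each control period).
- camera(name): name is "side" or "top"; returns the picture (420x560x3 uint8, red, green, blue); there is no depth.
- camera_model(name): a dict with "fx", "fy", "cx", "cy" (pixels), "extrinsics" (4x4, takes a point from world to camera coordinates). Camera axes: x right, y up, looking along -z (the intrinsics and any distortion apply to the point x, -y, -z); pixel columns grow to the right and rows downward; lengths in m; the calibration is good to about 2 mm. A picture is of the moment at which its call begins. camera_model takes no time and is no camera call.
- finish_job(): hands the job in, once; it reports no verdict.
The state is a dict: "clock": time; "joints": joint angles; "joint_velocities": joint speeds; "joint_torque": joint torques, N m; "tool_pos": TCP position; "tool_rot": TCP orientation; "ft_force": force on the tool from outside, world axes, zero at the start; "torque": the same for the moment, N m; "gripper_width": opening from 0.0 (shut) to 1.0 (fully open).
Only numpy, scipy, OpenCV 4.12 (cv2) and the standard library are available. Lean on these libraries where they do the work, as an engineer would, in place of code of your own. Each camera call takes 0.05 s, during which the arm holds its last target. There are 200 camera calls.

TASK

Fit the dust cap onto the detector head's open port: pinch its two spring tabs together, bring it over, set it in the port and turn it gently until its two keys find the collar's two keyways (the collar is screwed on by hand, so the keyways sit at a different angle every time). Keep the tabs pinched until the cap is fully home, flush on the collar, then let the tabs spring out under the lip and leave it locked there. Never force the cap against the port, and leave the two bottles where they stand.

Things in the scene. Friction and masses are not known exactly. Their poses are not given: they have to be found in the camera images.
- cap: Round black dust cap, 84 g, 44 mm high, standing on its plug. Origin: centre of the plug's underside; z up the cap's axis. Plug 44 mm diameter, z 0 to 14 mm, its lower 4 mm tapering to 37 mm; flange 62 mm diameter, z 14 to 18 mm; two finger tabs above it. Works the same turned by half a turn.
- cap_grip (a point): Middle between the two upright grey finger tabs, 31 mm above the cap's origin. Tabs: z 18 to 44 mm, 20 mm wide along the cap's x, 4 mm thick, outer faces at y +22 and -22 mm; pinched home 34 mm apart.
- cap_key (a point): Lower end of the +x key of the cap, 24 mm from its axis. Two fixed keys on the plug, on +x and -x, 6.6 mm wide, reaching 27 mm from the axis, z 5 to 14 mm; a small grey rib on top of the flange marks each.
- tab_left (a joint): How far the +y tab is pinched inward: 0 = sprung out, 0.005 m = home. Spring 4 N at first, 9 N at home. The tab carries a tooth (z 3 to 8 mm on the cap) that sticks out of the plug on +y to 26.5 mm from the axis and draws back inside the plug when pinched home. A tooth that is out lands on the port's lip and stops the cap.
- tab_right (a joint): The same for the tab and tooth on -y.
- detector: Fixed detector head: grey box 104 x 88 x 49 mm with an aluminium collar on top, 68 mm outside diameter, 56 to 80 mm above the worktop, mouth upward. Origin: underside centre, on the collar's axis; z up, x away from its front panel. Cap's origin above it: 75 mm with the keys resting on the lip (plug 5 mm in the bore), 66 mm fully home, flange on the lip.
- port (a point): Centre of the collar's mouth, at its lip's top. Lip 4.5 mm thick with a 47 mm bore, 57 mm wide below it. Two opposite keyways in it, 9 mm wide, 57 mm end to end, lie roughly along the detector's -x and +x, but up to 0.75 rad (43 deg) off either way: unmeasured, to be seen or felt. Keys drop in within 0.05 rad. The collar gives downward on a spring: 3 N a mm, 5 mm at most. Push with under 25 N.
- serum_bottle: Small standing bottle, 40 mm diameter, 90 mm high, a bystander. Origin: underside centre.
- dropper_bottle: Standing dropper bottle, 44 mm diameter, 108 mm high, a bystander. Origin: underside centre.
Not all that is in view belongs to the job. Of the things that look like the cap, the largest one is meant.

How it is judged:
By the outcome, as a careful person would: the job done as asked, in the order asked, and still so for the second after the job is handed in, with the robot touching nothing.
It also fails if it takes over 67 s, if anything falls off the work surface, if the arm or the gripper's body presses on something with over 40 N, if the wrist force passes 120 N, or if a joint passes its speed limit or range.

## Working session

There is one attempt and no reset: what is moved stays moved. The work goes in short steps, Python scripts to look and compute and a shell command to move; the robot and the scene stay as the last step left them, time stands still between calls to the robot, and variables do not carry over. Pictures are saved under pics/ and viewed, about 8 in all and at most 12, crops included, and the job is handed in when it is done.

```bash
mkdir -p pics; cat > h.py <<'E'
from cell import *
import numpy as np, cv2
def ray(n,u,v):
    m=camera_model(n);E=np.array(m["extrinsics"]);R=E[:3,:3];t=E[:3,3]
    d=np.array([(u-m["cx"])/m["fx"],-(v-m["cy"])/m["fy"],-1]);return -R.T@t,R.T@d
def at(n,u,v,z):
    c,d=ray(n,u,v);return c+d*(z-c[2])/d[2]
def px(n,p):
    m=camera_model(n);E=np.array(m["extrinsics"]);q=E[:3,:3]@np.array(p)+E[:3,3]
    return m["cx"]+m["fx"]*q[0]/-q[2], m["cy"]+m["fy"]*q[1]/q[2]
def snap(n,f,box=None,k=1):
    a=camera(n)[:,:,::-1]
    if box: x,y,w,h=box;a=a[y:y+h,x:x+w]
    cv2.imwrite("pics/"+f,cv2.resize(a,None,fx=k,fy=k,interpolation=cv2.INTER_CUBIC))
E
python3 - <<'E'
from h import *
for n in("side","top"):
    m=camera_model(n);print({k:np.round(v,3).tolist() for k,v in m.items()});print(ray(n,280,210)[0])
a=[camera(n) for n in("top","side")]
for n,i in zip(("top","side"),a): cv2.imwrite(f"pics/{n}0.png",i[:,:,::-1])
o=get_obs();print(o)
E
```

```text
{'fx': 426.99, 'fy': 426.99, 'cx': 281.644, 'cy': 208.81, 'extrinsics': [[-0.847, -0.532, 0.02, 0.495], [0.215, -0.307, 0.927, -0.135], [-0.487, 0.789, 0.374, -0.792], [0.0, 0.0, 0.0, 1.0]]}
[0.06234989 0.8470202  0.41114059]
{'fx': 450.498, 'fy': 450.498, 'cx': 278.809, 'cy': 203.372, 'extrinsics': [[0.058, -0.998, -0.002, 0.079], [0.977, 0.057, 0.205, -0.532], [-0.204, -0.014, 0.979, -0.832], [0.0, 0.0, 0.0, 1.0]]}
[0.3451379  0.0974546  0.92378224]
{'clock': 0.1, 'joints': array([-1.26512530e+00,  8.78952287e-02,  1.37208785e+00,  6.80562787e-06,
        1.68357218e+00, -1.03117051e-01]), 'joint_velocities': array([-9.98234484e-04, -1.93196352e-03, -2.58429531e-03,  1.87958106e-04,
       -2.44953424e-04,  8.67896435e-05]), 'joint_torque': array([ 3.39738923e-03, -3.53012967e+01, -3.14220500e+01,  4.78573963e-05,
        7.93435756e-03, -1.72285201e-05]), 'tool_pos': array([ 0.2184827 , -0.50427407,  0.23025618]), 'tool_rot': array([-9.76616767e-04,  9.79183610e-01,  2.02974122e-01, -9.58493780e-05]), 'ft_force': array([-0.34321829,  0.74576023,  0.02660949]), 'torque': array([ 0.00174421, -0.00755133,  0.01279436]), 'gripper_width': 0.998188432367511}
```

View pics/top0.png

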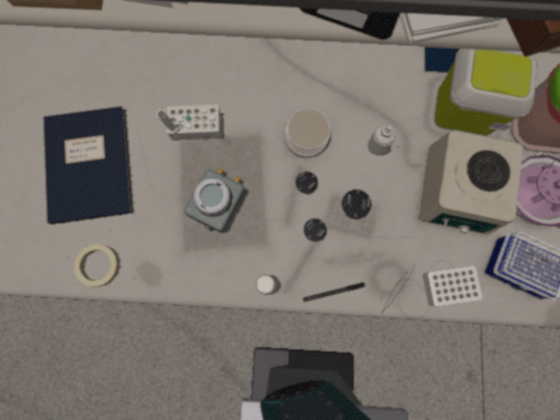

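View pics/side0.png

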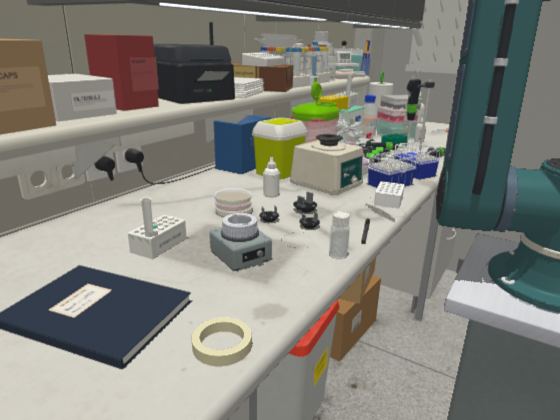

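Three cap-like things appear in the top view, at (357,204), (307,182) and (315,230). The first is the largest, so it should be the one meant. The detector is at (212,197), the dropper bottle at (383,138) and the serum bottle at (266,284). I'll confirm in an enlarged crop.

```bash
python3 - <<'E'
import cv2,numpy as np
t=cv2.imread("pics/top0.png");s=cv2.imread("pics/side0.png")
r=lambda a,x,y,w,h,W,H:cv2.resize(a[y:y+h,x:x+w],(W,H),interpolation=cv2.INTER_CUBIC)
A=r(t,317,169,80,60,400,300);B=r(t,172,167,80,60,400,300)
C=r(s,200,180,160,60,800,300)
cv2.imwrite("pics/c1.png",np.vstack([np.hstack([A,B]),C]))
from h import *
for z in(0.018,0.044): print(at("top",357,204,z),at("top",307,182,z),at("top",315,230,z))
print(at("top",212,195,.08))
for n,u,v in(("drop",383,138),("ser",266,284)): print(n,at("top",u,v,.09))
E
```

```text
[ 0.54222157 -0.05023354  0.018     ] [0.58286565 0.05434254 0.018     ] [0.48340816 0.03358685 0.018     ]
[ 0.53656439 -0.04599423  0.044     ] [0.5760418  0.05558005 0.044     ] [0.47943918 0.03542014 0.044     ]
[0.53031774 0.23834983 0.08      ]
drop [ 0.66092788 -0.08609968  0.09      ]
ser [0.36799406 0.12367353 0.09      ]
```

View pics/c1.png

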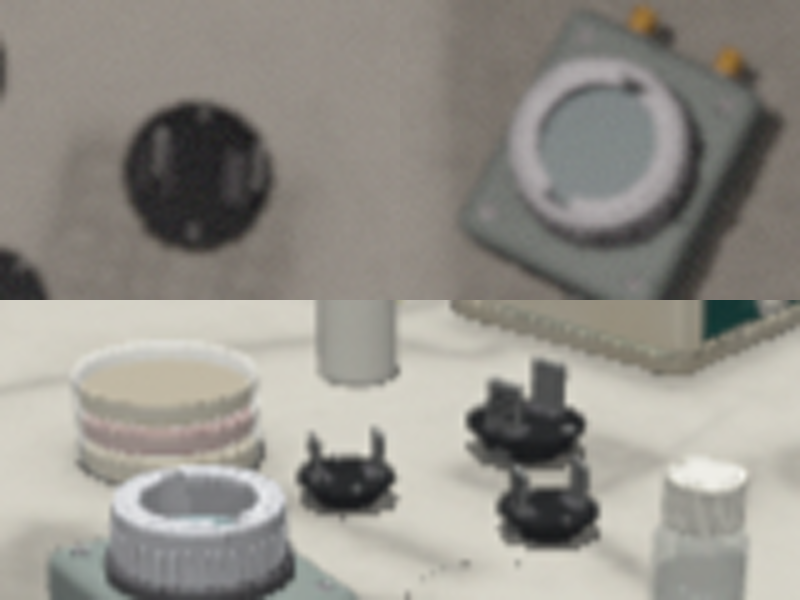

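The crop confirms the largest cap, centre about (356.4,204) in the top view, ribs at (358,192) and (355.8,215.6). The collar's keyways show at (218.6,184) and (202.6,207), lip centre about (212,195.8).

```bash
python3 - <<'E'
from h import *
c=at("top",356.4,204,.018);a=at("top",358,192,.019);b=at("top",355.8,215.6,.019)
print("cap",c,"ribs",a,b,"mid",(a+b)/2,"ang",np.arctan2(*(a-b)[[1,0]]))
p=at("top",212,195.8,.08);k1=at("top",218.6,184,.08);k2=at("top",202.6,207,.08)
print("port",p,"kw mid",(k1+k2)/2,"ang",np.arctan2(*(k1-k2)[[1,0]]),np.linalg.norm(k1-k2))
print("side chk cap",px("side",c),"(305,205)","port",px("side",p),"(240,219)")
from scipy.spatial.transform import Rotation as R
q=get_obs()["tool_rot"];M=R.from_quat(q[[1,2,3,0]]).as_matrix();print(M.round(3))
d=c-get_obs()["tool_pos"];print("tool shift to cap xy",M.T@d)
E
```

```text
cap [ 0.54215047 -0.04900423  0.018     ] ribs [ 0.56740647 -0.05155643  0.019     ] [ 0.51768815 -0.04817474  0.019     ] mid [ 0.54254731 -0.04986559  0.019     ] ang -0.06791247117797457
port [0.52874707 0.23821042 0.08      ] kw mid [0.52930575 0.24087748 0.08      ] ang -0.51664711944903 0.05397102702637209
side chk cap (np.float64(306.13292125131244), np.float64(203.52626304895966)) (305,205) port (np.float64(241.71314726306855), np.float64(219.10084894065534)) (240,219)
[[ 0.918  0.397 -0.001]
 [ 0.397 -0.918  0.002]
 [ 0.    -0.002 -1.   ]]
tool shift to cap xy [ 0.47792308 -0.28868471  0.21291972]
```

```bash
python3 -m pendant '[{"tx":0.032,"ty":-0.019,"az":-0.178,"claw":0.0},{"tx":0.064,"ty":-0.038,"az":-0.356,"claw":0.0},{"tx":0.096,"ty":-0.058,"az":-0.533,"claw":0.0},{"tx":0.127,"ty":-0.077,"az":-0.711,"claw":0.0},{"tx":0.159,"ty":-0.096,"az":-0.889,"claw":0.0},{"tx":0.191,"ty":-0.115,"az":-1.066,"claw":0.0},{"tx":0.223,"ty":-0.135,"az":-1.244,"claw":0.0},{"tx":0.255,"ty":-0.154,"az":-1.422,"claw":0.1},{"tx":0.287,"ty":-0.173,"az":-1.6,"claw":0.2},{"tx":0.319,"ty":-0.192,"az":-1.777,"claw":0.25},{"tx":0.35,"ty":-0.212,"az":-1.955,"claw":0.25},{"tx":0.382,"ty":-0.231,"az":-2.133,"claw":0.25},{"tx":0.414,"ty":-0.25,"az":-2.311,"claw":0.25},{"tx":0.446,"ty":-0.269,"az":-2.488,"claw":0.25},{"tx":0.478,"ty":-0.289,"az":-2.666,"claw":0.25},{"tx":0.478,"ty":-0.289,"tz":0.05,"az":-2.666,"claw":0.25},{"tx":0.478,"ty":-0.289,"tz":0.1,"az":-2.666,"claw":0.25},{"tx":0.478,"ty":-0.289,"tz":0.13,"az":-2.666,"claw":0.25},{"tx":0.478,"ty":-0.289,"tz":0.13,"az":-2.666,"claw":0.25},{"tx":0.478,"ty":-0.289,"tz":0.13,"az":-2.666,"claw":0.25}]' 30
python3 - <<'E'
from h import *
t=camera("top");s=camera("side")
r=lambda a,x,y,w,h,W,H:cv2.resize(a[y:y+h,x:x+w,::-1],(W,H),interpolation=cv2.INTER_CUBIC)
cv2.imwrite("pics/c2.png",np.hstack([r(t,300,140,120,120,400,400),r(s,240,120,120,120,400,400)]))
o=get_obs();print(o["joints"])
p=o["tool_pos"]
for z in (.1,.044,.018): print(px("side",[p[0],p[1],z]),px("top",[p[0],p[1],z]))
E
```

```text
[-1.26509098e+00  8.77362522e-02  1.37168030e+00 -5.52655534e-06
  1.68358398e+00 -1.03111593e-01]
(np.float64(478.4097032493072), np.float64(154.67126268755143)) (np.float64(625.89414114022), np.float64(393.8191334262904))
(np.float64(474.8118071282893), np.float64(172.8771797204492)) (np.float64(602.945489931591), np.float64(387.4449815552891))
(np.float64(473.18107534636795), np.float64(181.12893756057514)) (np.float64(593.2939042828834), np.float64(384.76418466829347))invalid input
```

View pics/c2.png

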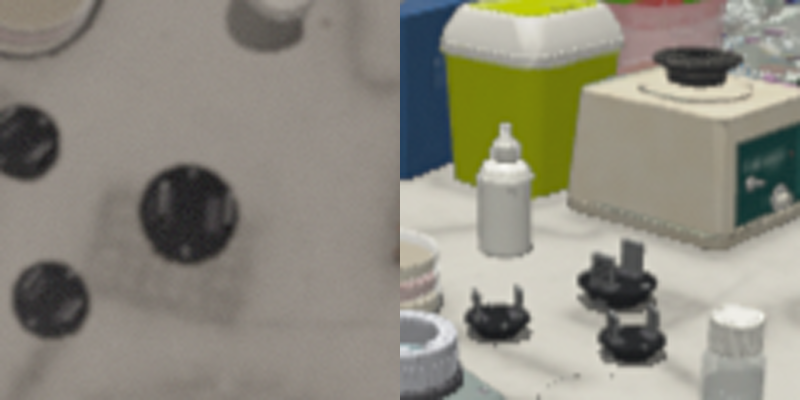

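The move was refused and the scene hasn't changed. The cap is still at top (356.7,204.2). I'll retry with every key given in each row.

```bash
python3 -m pendant '[{"tx":0.032,"ty":-0.019,"tz":0,"ax":0,"ay":0,"az":-0.178,"claw":0.0},{"tx":0.064,"ty":-0.038,"tz":0,"ax":0,"ay":0,"az":-0.356,"claw":0.0},{"tx":0.096,"ty":-0.058,"tz":0,"ax":0,"ay":0,"az":-0.533,"claw":0.0},{"tx":0.127,"ty":-0.077,"tz":0,"ax":0,"ay":0,"az":-0.711,"claw":0.0},{"tx":0.159,"ty":-0.096,"tz":0,"ax":0,"ay":0,"az":-0.889,"claw":0.0},{"tx":0.191,"ty":-0.115,"tz":0,"ax":0,"ay":0,"az":-1.066,"claw":0.0},{"tx":0.223,"ty":-0.135,"tz":0,"ax":0,"ay":0,"az":-1.244,"claw":0.0},{"tx":0.255,"ty":-0.154,"tz":0,"ax":0,"ay":0,"az":-1.422,"claw":0.1},{"tx":0.287,"ty":-0.173,"tz":0,"ax":0,"ay":0,"az":-1.6,"claw":0.2},{"tx":0.319,"ty":-0.192,"tz":0,"ax":0,"ay":0,"az":-1.777,"claw":0.25},{"tx":0.35,"ty":-0.212,"tz":0,"ax":0,"ay":0,"az":-1.955,"claw":0.25},{"tx":0.382,"ty":-0.231,"tz":0,"ax":0,"ay":0,"az":-2.133,"claw":0.25},{"tx":0.414,"ty":-0.25,"tz":0,"ax":0,"ay":0,"az":-2.311,"claw":0.25},{"tx":0.446,"ty":-0.269,"tz":0,"ax":0,"ay":0,"az":-2.488,"claw":0.25},{"tx":0.478,"ty":-0.289,"tz":0,"ax":0,"ay":0,"az":-2.666,"claw":0.25},{"tx":0.478,"ty":-0.289,"tz":0.05,"ax":0,"ay":0,"az":-2.666,"claw":0.25},{"tx":0.478,"ty":-0.289,"tz":0.1,"ax":0,"ay":0,"az":-2.666,"claw":0.25},{"tx":0.478,"ty":-0.289,"tz":0.13,"ax":0,"ay":0,"az":-2.666,"claw":0.25},{"tx":0.478,"ty":-0.289,"tz":0.13,"ax":0,"ay":0,"az":-2.666,"claw":0.25},{"tx":0.478,"ty":-0.289,"tz":0.13,"ax":0,"ay":0,"az":-2.666,"claw":0.25}]' 30
python3 - <<'E'
from h import *
t=camera("top");s=camera("side")
r=lambda a,x,y,w,h,W,H:cv2.resize(a[y:y+h,x:x+w,::-1],(W,H),interpolation=cv2.INTER_CUBIC)
cv2.imwrite("pics/c3.png",np.hstack([r(t,300,140,120,120,400,400),r(s,240,120,120,120,400,400)]))
o=get_obs();print(o["joints"],o["tool_pos"])
p=o["tool_pos"]
for z in (.1,.044,.018): print(px("side",[p[0],p[1],z]),px("top",[p[0],p[1],z]))
E
```

```text
clock: 2.7
tool_pos: [0.5433, -0.0497, 0.1029]
tool_rot: [0.001, 0.033, 0.999, -0.0]
ft_force: [-1.0, -0.7, 0.2]
gripper_width: 0.75
[-1.95174114e-01  1.35600697e-01  1.57402831e+00 -8.70319782e-05
  1.42748474e+00 -1.69912596e+00] [ 0.54386652 -0.04985047  0.10378461]
(np.float64(307.07305792523033), np.float64(172.46425555609184)) (np.float64(364.16446858990247), np.float64(194.23568384947666))
(np.float64(306.1311275905527), np.float64(193.7036967346019)) (np.float64(359.01492822612255), np.float64(200.53540876751026))
(np.float64(305.70611407937446), np.float64(203.28726054862082)) (np.float64(356.8314822775191), np.float64(203.20654208774707))
```

View pics/c3.png

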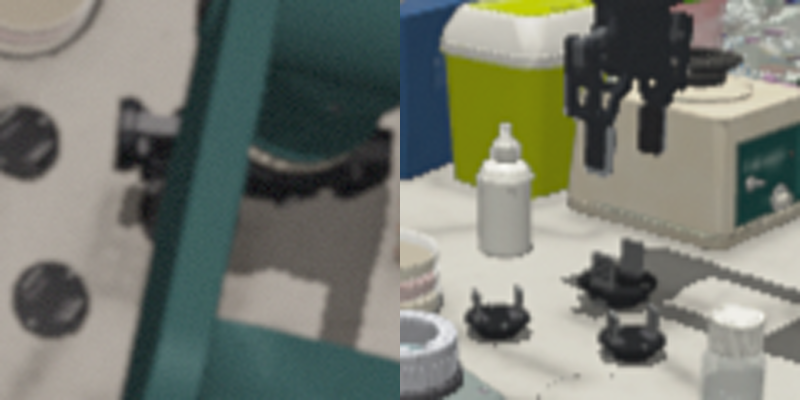

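```bash
python3 -m pendant '[{"tx":0,"ty":0,"tz":0.03,"ax":0,"ay":0,"az":0,"claw":0.25},{"tx":0,"ty":0,"tz":0.055,"ax":0,"ay":0,"az":0,"claw":0.25},{"tx":0,"ty":0,"tz":0.07,"ax":0,"ay":0,"az":0,"claw":0.25},{"tx":0,"ty":0,"tz":0.08,"ax":0,"ay":0,"az":0,"claw":0.25},{"tx":0,"ty":0,"tz":0.084,"ax":0,"ay":0,"az":0,"claw":0.25},{"tx":0,"ty":0,"tz":0.084,"ax":0,"ay":0,"az":0,"claw":0.25},{"tx":0,"ty":0,"tz":0.084,"ax":0,"ay":0,"az":0,"claw":0.25}]' 35
python3 -m pendant '[{"tx":0,"ty":0,"tz":0,"ax":0,"ay":0,"az":0,"claw":0.4},{"tx":0,"ty":0,"tz":0,"ax":0,"ay":0,"az":0,"claw":0.45},{"tx":0,"ty":0,"tz":0,"ax":0,"ay":0,"az":0,"claw":0.5},{"tx":0,"ty":0,"tz":0,"ax":0,"ay":0,"az":0,"claw":0.55},{"tx":0,"ty":0,"tz":0,"ax":0,"ay":0,"az":0,"claw":0.7},{"tx":0,"ty":0,"tz":0,"ax":0,"ay":0,"az":0,"claw":0.9},{"tx":0,"ty":0,"tz":0,"ax":0,"ay":0,"az":0,"claw":0.9},{"tx":0,"ty":0,"tz":0,"ax":0,"ay":0,"az":0,"claw":0.9}]' 35
```

```text
clock: 3.68
tool_pos: [0.543, -0.0496, 0.0182]
tool_rot: [0.001, 0.033, 0.999, -0.0]
ft_force: [0.3, 0.3, 0.1]
gripper_width: 0.749
clock: 4.68
tool_pos: [0.5433, -0.0496, 0.019]
tool_rot: [0.001, 0.033, 0.999, -0.0]
ft_force: [-1.9, 0.4, 7.4]
gripper_width: 0.372
```

```bash
python3 -m pendant '[{"tx":0,"ty":0,"tz":-0.005,"ax":0,"ay":0,"az":0,"claw":0.9},{"tx":0,"ty":0,"tz":-0.02,"ax":0,"ay":0,"az":0,"claw":0.9},{"tx":0,"ty":0,"tz":-0.05,"ax":0,"ay":0,"az":0,"claw":0.9},{"tx":0,"ty":0,"tz":-0.09,"ax":0,"ay":0,"az":0,"claw":0.9},{"tx":0,"ty":0,"tz":-0.12,"ax":0,"ay":0,"az":0,"claw":0.9},{"tx":0,"ty":0,"tz":-0.13,"ax":0,"ay":0,"az":0,"claw":0.9},{"tx":0,"ty":0,"tz":-0.13,"ax":0,"ay":0,"az":0,"claw":0.9}]'
python3 - <<'E'
from h import *
from scipy.spatial.transform import Rotation as R
s=camera("side")
cv2.imwrite("pics/c4.png",cv2.resize(s[120:240,210:370,::-1],(800,600),interpolation=cv2.INTER_CUBIC))
o=get_obs();q=o["tool_rot"];M=R.from_quat(q[[1,2,3,0]]).as_matrix();p=o["tool_pos"]
print(p,o["gripper_width"],M.T@(np.array([.5287,.2385,p[2]])-p),M.round(3))
E
```

```text
clock: 5.55
tool_pos: [0.5425, -0.0495, 0.1476]
tool_rot: [0.0, 0.033, 0.999, -0.0]
ft_force: [0.3, 1.1, -1.5]
gripper_width: 0.369
[ 0.54183479 -0.04942041  0.14632682] 0.37019849986755454 [3.23306532e-02 2.86400789e-01 7.06206248e-05] [[-0.998  0.067 -0.002]
 [ 0.067  0.998  0.   ]
 [ 0.002  0.    -1.   ]]
```

View pics/c4.png

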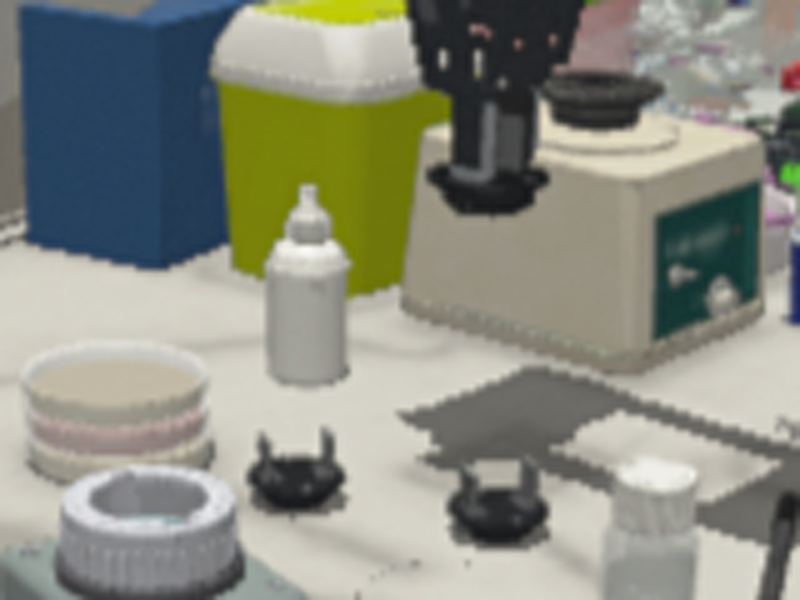

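The cap is held level, and the collar centre in the side view is about (240,219.5). Next I carry it over the port with the keys turned to the seen keyway angle.

```bash
python3 -m pendant '[{"tx":0.003,"ty":0.026,"tz":0,"ax":0,"ay":0,"az":0.05,"claw":0.9},{"tx":0.007,"ty":0.06,"tz":0,"ax":0,"ay":0,"az":0.1,"claw":0.9},{"tx":0.011,"ty":0.1,"tz":0,"ax":0,"ay":0,"az":0.15,"claw":0.9},{"tx":0.016,"ty":0.14,"tz":0,"ax":0,"ay":0,"az":0.2,"claw":0.9},{"tx":0.021,"ty":0.18,"tz":0,"ax":0,"ay":0,"az":0.27,"claw":0.9},{"tx":0.025,"ty":0.22,"tz":0,"ax":0,"ay":0,"az":0.34,"claw":0.9},{"tx":0.029,"ty":0.255,"tz":0,"ax":0,"ay":0,"az":0.4,"claw":0.9},{"tx":0.032,"ty":0.278,"tz":0,"ax":0,"ay":0,"az":0.45,"claw":0.9},{"tx":0.033,"ty":0.2867,"tz":0,"ax":0,"ay":0,"az":0.45,"claw":0.9},{"tx":0.033,"ty":0.2867,"tz":0.02,"ax":0,"ay":0,"az":0.45,"claw":0.9},{"tx":0.033,"ty":0.2867,"tz":0.04,"ax":0,"ay":0,"az":0.45,"claw":0.9},{"tx":0.033,"ty":0.2867,"tz":0.04,"ax":0,"ay":0,"az":0.45,"claw":0.9},{"tx":0.033,"ty":0.2867,"tz":0.04,"ax":0,"ay":0,"az":0.45,"claw":0.9}]'
python3 - <<'E'
from h import *
s=camera("side");t=camera("top")
r=lambda a,x,y,w,h,W,H:cv2.resize(a[y:y+h,x:x+w,::-1],(W,H),interpolation=cv2.INTER_CUBIC)
cv2.imwrite("pics/c5.png",np.hstack([r(s,200,180,80,80,500,500),r(t,180,170,60,100,300,500)]))
o=get_obs();p=o["tool_pos"];print(p,o["joints"])
print(px("side",[p[0],p[1],p[2]-.019]),px("side",[p[0],p[1],p[2]-.019+.016]),px("side",[p[0],p[1],.08]))
E
```

```text
clock: 7.22
tool_pos: [0.5288, 0.2383, 0.1074]
tool_rot: [0.0, 0.256, 0.967, -0.0]
ft_force: [-0.4, -1.0, -0.1]
gripper_width: 0.373
[0.52928341 0.23862069 0.10837993] [ 3.26020512e-01  2.08023194e-01  1.48056941e+00 -2.02875607e-04
  1.45116654e+00 -7.27697615e-01]
(np.float64(241.29221639988126), np.float64(214.66527462782926)) (np.float64(241.16681819078497), np.float64(207.00110256665118)) (np.float64(241.36489125508479), np.float64(219.10706529465875))
```

View pics/c5.png

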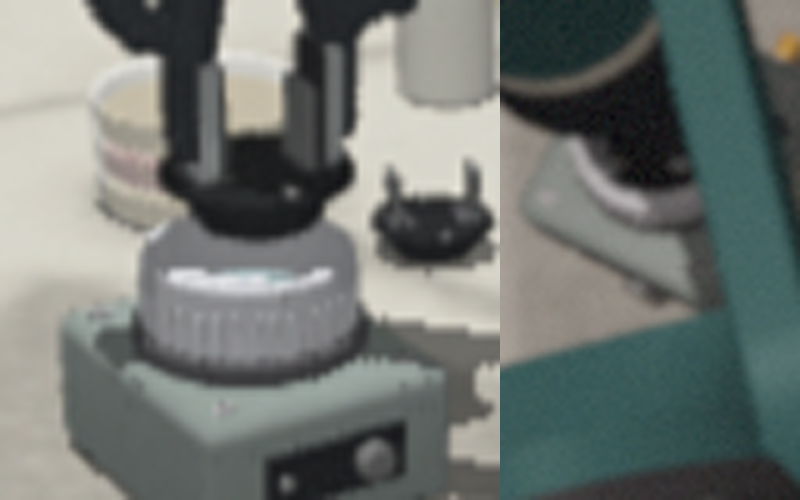

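Side view: the flange centre is at about x=241.2 and the collar centre at about 240.0, so there may be a 1–2 mm offset. I'll check it numerically by matching the lip annulus in the first pictures.

```bash
python3 - <<'E'
from h import *
from scipy.ndimage import map_coordinates as mc
from scipy.optimize import minimize
th=np.linspace(0,2*np.pi,180,endpoint=False)
def ring(g,n,x,y,r,z=.08):
    m=camera_model(n);E=np.array(m["extrinsics"])
    P=np.stack([x+r*np.cos(th),y+r*np.sin(th),0*th+z]);q=E[:3,:3]@P+E[:3,3:]
    u=m["cx"]+m["fx"]*q[0]/-q[2];v=m["cy"]+m["fy"]*q[1]/q[2]
    return mc(g,[v,u],order=1)
for n in("top","side"):
    g=cv2.imread(f"pics/{n}0.png",0).astype(float)
    def f(p):
        L=np.mean([ring(g,n,*p,r).mean() for r in(.029,.0305,.032,.0335)])
        return -(L-.5*ring(g,n,*p,.0355).mean()-.5*ring(g,n,*p,.0225).mean())
    best=min(((f((x,y)),x,y) for x in np.arange(.522,.538,.0005) for y in np.arange(.231,.247,.0005)))
    print(n,best)
    b=best[1:]
    s=np.mean([ring(g,n,*b,r) for r in(.0245,.0255,.0265,.0275)],0)
    if n=="top":
        yaw=np.arange(-1.3,.3,.02)
        sc=[np.mean([np.interp((a+d+k)%(2*np.pi),np.r_[th,2*np.pi],np.r_[s,s[0]]) for d in np.linspace(-.15,.15,7) for k in(0,np.pi)]) for a in yaw]
        i=np.argsort(sc)[:4];print(yaw[i],np.array(sc)[i],np.median(s))
E
```

```text
Traceback (most recent call last):
ValueError: time passes only in moves, steps and waits
```

```bash
python3 - <<'E'
from h import *
from scipy.ndimage import map_coordinates as mc
th=np.linspace(0,2*np.pi,180,endpoint=False)
MM={n:camera_model(n) for n in("top","side")}
def ring(g,n,x,y,r,z=.08):
    m=MM[n];E=np.array(m["extrinsics"])
    P=np.stack([x+r*np.cos(th),y+r*np.sin(th),0*th+z]);q=E[:3,:3]@P+E[:3,3:]
    u=m["cx"]+m["fx"]*q[0]/-q[2];v=m["cy"]+m["fy"]*q[1]/q[2]
    return mc(g,[v,u],order=1)
for n in("top","side"):
    g=cv2.imread(f"pics/{n}0.png",0).astype(float)
    def f(p):
        L=np.mean([ring(g,n,*p,r).mean() for r in(.029,.0305,.032,.0335)])
        return -(L-.5*ring(g,n,*p,.0355).mean()-.5*ring(g,n,*p,.0225).mean())
    best=min(((f((x,y)),x,y) for x in np.arange(.522,.538,.0005) for y in np.arange(.231,.247,.0005)))
    print(n,best)
    b=best[1:]
    s=np.mean([ring(g,n,*b,r) for r in(.0245,.0255,.0265,.0275)],0)
    if n=="top":
        yaw=np.arange(-1.3,.3,.02)
        sc=[np.mean([np.interp((a+d+k)%(2*np.pi),np.r_[th,2*np.pi],np.r_[s,s[0]]) for d in np.linspace(-.15,.15,7) for k in(0,np.pi)]) for a in yaw]
        i=np.argsort(sc)[:4];print(yaw[i],np.array(sc)[i],np.median(s))
E
```

```text
top (np.float64(-26.722551265202583), np.float64(0.5299999999999991), np.float64(0.24000000000000002))
[-0.5  -0.52 -0.48 -0.54] [114.23560022 114.3666964  114.73082355 115.00673467] 161.13560592932762
side (np.float64(-33.84793032789696), np.float64(0.5324999999999989), np.float64(0.24100000000000002))
```

```bash
python3 -m pendant '[{"tx":-0.0007,"ty":0.0019,"tz":0,"ax":0,"ay":0,"az":-0.015,"claw":0.9},{"tx":-0.0007,"ty":0.0019,"tz":0.004,"ax":0,"ay":0,"az":-0.015,"claw":0.9},{"tx":-0.0007,"ty":0.0019,"tz":0.008,"ax":0,"ay":0,"az":-0.015,"claw":0.9},{"tx":-0.0007,"ty":0.0019,"tz":0.010,"ax":0,"ay":0,"az":-0.015,"claw":0.9},{"tx":-0.0007,"ty":0.0019,"tz":0.011,"ax":0,"ay":0,"az":-0.015,"claw":0.9},{"tx":-0.0007,"ty":0.0019,"tz":0.012,"ax":0,"ay":0,"az":-0.015,"claw":0.9},{"tx":-0.0007,"ty":0.0019,"tz":0.012,"ax":0,"ay":0,"az":-0.015,"claw":0.9},{"tx":-0.0007,"ty":0.0019,"tz":0.012,"ax":0,"ay":0,"az":-0.015,"claw":0.9}]'
python3 -c "
from h import *
o=get_obs();print(o['ft_force'],o['torque'],o['tool_pos'])"
```

```text
clock: 8.32
tool_pos: [0.5301, 0.2401, 0.0954]
tool_rot: [0.0, 0.248, 0.969, 0.0]
ft_force: [-0.1, -0.4, -0.1]
gripper_width: 0.369
[-0.0972869  -0.35523596 -0.09130196] [0.05325813 0.07009517 0.02208996] [0.53014161 0.24013843 0.09541314]
```

```bash
python3 -m pendant '[{"tx":0,"ty":0,"tz":0.001,"ax":0,"ay":0,"az":0,"claw":0.9},{"tx":0,"ty":0,"tz":0.002,"ax":0,"ay":0,"az":0,"claw":0.9},{"tx":0,"ty":0,"tz":0.003,"ax":0,"ay":0,"az":0,"claw":0.9},{"tx":0,"ty":0,"tz":0.003,"ax":0,"ay":0,"az":0,"claw":0.9},{"tx":0,"ty":0,"tz":0.003,"ax":0,"ay":0,"az":0,"claw":0.9}]'
```

```text
clock: 8.95
tool_pos: [0.53, 0.2404, 0.0922]
tool_rot: [-0.0, 0.248, 0.969, 0.0]
ft_force: [-1.0, 1.9, -0.4]
gripper_width: 0.37
```

The keys seem to have entered the keyways, since there is no axial force below the resting height. Continuing gently.

```bash
python3 -m pendant '[{"tx":0,"ty":0,"tz":0.001,"ax":0,"ay":0,"az":0,"claw":0.9},{"tx":0,"ty":0,"tz":0.002,"ax":0,"ay":0,"az":0,"claw":0.9},{"tx":0,"ty":0,"tz":0.003,"ax":0,"ay":0,"az":0,"claw":0.9},{"tx":0,"ty":0,"tz":0.0035,"ax":0,"ay":0,"az":0,"claw":0.9},{"tx":0,"ty":0,"tz":0.0035,"ax":0,"ay":0,"az":0,"claw":0.9}]'
python3 -c "
from h import *
o=get_obs();print(o['ft_force'],o['torque'],o['tool_pos'])"
```

```text
clock: 9.57
tool_pos: [0.5301, 0.2403, 0.0889]
tool_rot: [-0.0, 0.248, 0.969, 0.0]
ft_force: [-1.3, 2.5, 1.2]
gripper_width: 0.372
[-1.34760482  2.45407136  1.20509828] [0.62499275 0.20639396 0.03410333] [0.53010885 0.240314   0.08886141]
```

```bash
python3 -m pendant '[{"tx":0.0005,"ty":0.0003,"tz":0,"ax":0,"ay":0,"az":0,"claw":0.9},{"tx":0.0005,"ty":0.0003,"tz":0.001,"ax":0,"ay":0,"az":0,"claw":0.9},{"tx":0.0005,"ty":0.0003,"tz":0.002,"ax":0,"ay":0,"az":0,"claw":0.9},{"tx":0.0005,"ty":0.0003,"tz":0.003,"ax":0,"ay":0,"az":0,"claw":0.9},{"tx":0.0005,"ty":0.0003,"tz":0.0035,"ax":0,"ay":0,"az":0,"claw":0.9},{"tx":0.0005,"ty":0.0003,"tz":0.0035,"ax":0,"ay":0,"az":0,"claw":0.9}]'
```

```text
clock: 10.32
tool_pos: [0.5298, 0.2404, 0.0852]
tool_rot: [-0.0, 0.248, 0.969, -0.0]
ft_force: [-0.6, 1.8, -0.4]
gripper_width: 0.373
```

```bash
python3 -m pendant '[{"tx":0,"ty":0,"tz":0.0005,"ax":0,"ay":0,"az":0,"claw":0.9},{"tx":0,"ty":0,"tz":0.001,"ax":0,"ay":0,"az":0,"claw":0.9},{"tx":0,"ty":0,"tz":0.0015,"ax":0,"ay":0,"az":0,"claw":0.9},{"tx":0,"ty":0,"tz":0.0015,"ax":0,"ay":0,"az":0,"claw":0.9}]'
python3 - <<'E'
from h import *
s=camera("side")
cv2.imwrite("pics/c6.png",cv2.resize(s[180:260,200:280,::-1],(600,600),interpolation=cv2.INTER_CUBIC))
o=get_obs();print(o['ft_force'],o['tool_pos'])
E
```

```text
clock: 10.82
tool_pos: [0.5299, 0.2405, 0.0842]
tool_rot: [0.0, 0.248, 0.969, -0.0]
ft_force: [-1.6, 1.4, 2.9]
gripper_width: 0.368
[-0.08318882  0.31548561  2.90205294] [0.52988022 0.24049025 0.08416333]
```

View pics/c6.png

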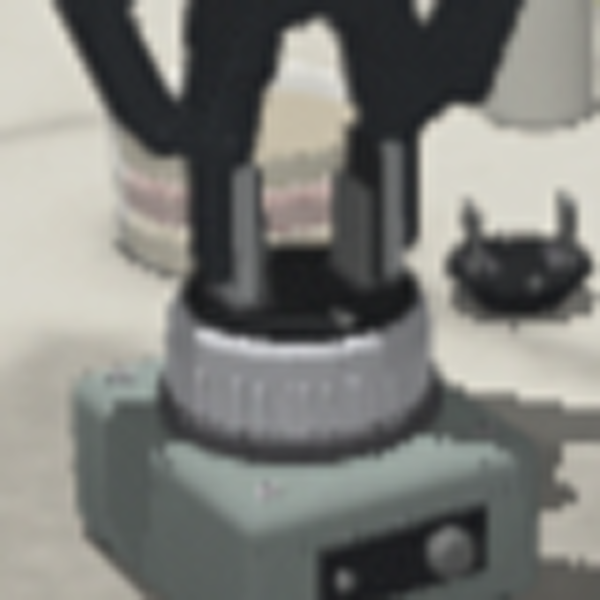

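The cap is seated: the flange lies on the collar at about y=310–335 and the force is 2.9 N upward. I'll add about 1 mm, then let the tabs spring out.

```bash
python3 -m pendant '[{"tx":0,"ty":0,"tz":0.0005,"ax":0,"ay":0,"az":0,"claw":0.9},{"tx":0,"ty":0,"tz":0.001,"ax":0,"ay":0,"az":0,"claw":0.9},{"tx":0,"ty":0,"tz":0.001,"ax":0,"ay":0,"az":0,"claw":0.9},{"tx":0,"ty":0,"tz":0.001,"ax":0,"ay":0,"az":0,"claw":0.9}]'
```

```text
clock: 11.38
tool_pos: [0.5299, 0.2405, 0.0834]
tool_rot: [0.0, 0.248, 0.969, -0.0]
ft_force: [-2.5, 1.1, 6.0]
gripper_width: 0.366
```

The 3 N/mm response shows the flange is on the lip. Releasing.

```bash
python3 -m pendant '[{"tx":0,"ty":0,"tz":0,"ax":0,"ay":0,"az":0,"claw":0.6},{"tx":0,"ty":0,"tz":0,"ax":0,"ay":0,"az":0,"claw":0.55},{"tx":0,"ty":0,"tz":0,"ax":0,"ay":0,"az":0,"claw":0.5},{"tx":0,"ty":0,"tz":0,"ax":0,"ay":0,"az":0,"claw":0.45},{"tx":0,"ty":0,"tz":0,"ax":0,"ay":0,"az":0,"claw":0.35},{"tx":0,"ty":0,"tz":0,"ax":0,"ay":0,"az":0,"claw":0.25},{"tx":0,"ty":0,"tz":0,"ax":0,"ay":0,"az":0,"claw":0.25},{"tx":0,"ty":0,"tz":0,"ax":0,"ay":0,"az":0,"claw":0.25}]'
python3 -m pendant '[{"tx":0,"ty":0,"tz":-0.01,"ax":0,"ay":0,"az":0,"claw":0.25},{"tx":0,"ty":0,"tz":-0.03,"ax":0,"ay":0,"az":0,"claw":0.25},{"tx":0,"ty":0,"tz":-0.06,"ax":0,"ay":0,"az":0,"claw":0.25},{"tx":0,"ty":0,"tz":-0.1,"ax":0,"ay":0,"az":0,"claw":0.25},{"tx":0,"ty":0,"tz":-0.14,"ax":0,"ay":0,"az":0,"claw":0.25},{"tx":0,"ty":0,"tz":-0.14,"ax":0,"ay":0,"az":0,"claw":0.25}]'
python3 - <<'E'
from h import *
s=camera("side")
r=lambda a,x,y,w,h,W,H:cv2.resize(a[y:y+h,x:x+w,::-1],(W,H),interpolation=cv2.INTER_CUBIC)
cv2.imwrite("pics/c7.png",np.hstack([r(s,200,180,80,80,500,500),r(s,190,140,180,300,300,500)]))
E
```

```text
clock: 12.38
tool_pos: [0.5299, 0.2405, 0.0827]
tool_rot: [0.0, 0.248, 0.969, -0.0]
ft_force: [-0.9, 0.1, -0.2]
gripper_width: 0.746
clock: 13.12
tool_pos: [0.5319, 0.2413, 0.2288]
tool_rot: [0.005, 0.248, 0.969, 0.003]
ft_force: [-0.5, -0.3, -0.5]
gripper_width: 0.753
```

View pics/c7.png

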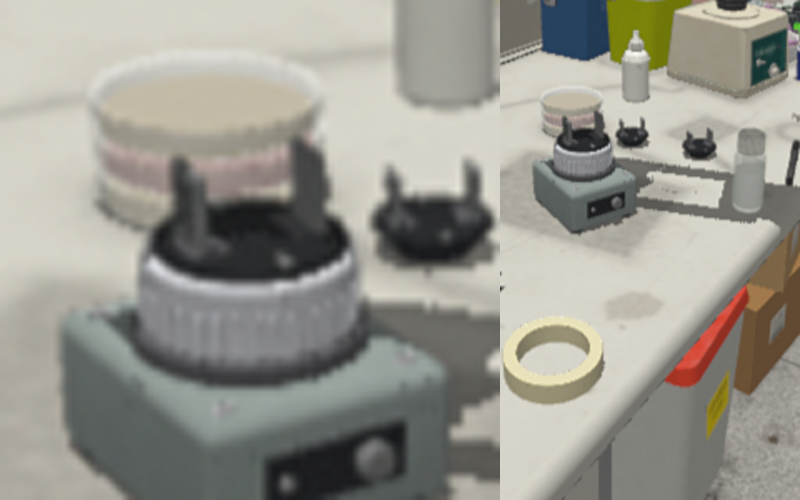

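```bash
python3 - <<'E'
from h import *
c=np.array([.530,.2405]);Y=np.array([np.sin(.5),np.cos(.5)])
for h in(.020,.015):
    print(h,[(np.array(px("side",[*(c+s*h*Y),.110]))-[200,180])*6.25 for s in(1,-1)])
print((np.array(px("side",[*c,.084]))-[200,180])*6.25)
E
```

```text
0.02 [array([191.03719298, 166.81725557]), array([310.582762  , 145.69324328])]
0.015 [array([206.27612484, 164.12449676]), array([295.9303686 , 148.28235922])]
[252.82068195 234.04169574]
```

The tab tops show at about (186,163) and (311,150) in the crop. That is 125 px apart, where 120 px is predicted for sprung out and 90 px for pinched. The flange is flush, and both bottles stand where they did. Handing in.

```bash
python3 -c "
from cell import *
finish_job()"
```

```text
the job is handed in; nothing more can be done
```

The dust cap is on the detector port, flush on the collar with both tabs sprung out, and I handed the job in at about 13 s of the 67 s allowed. The hand-in reports no verdict, so this rests on my own checks.

- **Fit:** I pinched the largest of the three caps, turned it to the keyway angle seen in the camera (about -0.50 rad) and lowered it in small steps. The keys dropped into the keyways without any searching turn.
- **Force on the port:** The upward force on the tool went from 2.9 N to 6.0 N over the last 1 mm of travel, matching the collar's 3 N/mm spring. That was the most I read, against the 25 N limit.
- **Locked:** I released only after that. The last side picture shows the tabs 125 px apart, where I calculated 120 px for sprung out and 90 px for pinched. I did not pull on the cap to test the lock.
- **Surroundings:** The same picture shows both bottles standing where they were and the gripper well clear.

**Disagreements:**
- My first reading of the port centre was 1–2 mm off between the two cameras. I corrected it by matching the lip in the images before lowering the cap.
- The gripper read about 31.5 mm with the tabs pinched, where 34 mm was expected.
- There was a 7 N upward reading while pinching the cap on the table, probably the fingertips touching the flange. It was gone once the cap was lifted.
- My first move command was refused because some rows lacked values, so nothing moved.

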